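Walk a slate sign blank round to the bench fence

TASK

Walk the heavy dark slate round on the spot with your fingertips, pushing one corner and then the opposite one so that its middle never strays more than 4 cm from where it began, until a long edge squarely faces the aluminium fence, still clear of it; no corner may strike the fence as it turns. Then, keeping it square, push it home so that this long edge lies flat against the fence, with the cream tape across its middle opposite the blue tape mark to within 2 cm. Only push it along the bench, never lift or tip it, and leave everything else where it stands.

Things in the scene. Friction and masses are not known exactly. Their poses are not given: they have to be found in the camera images.
- slate: Loose dark slate sign blank lying flat, 0.8-1.0 kg, 90 mm (own x) by 150 mm (own y, the long way) by 26 mm high. Origin: centre of its underside, z up. Cream tape 18 mm wide crosses the middle of its top the short way. Either long edge may go to the fence. It stops sliding when a push stops; pushing one corner turns it and also shifts it the way it is pushed.
- fence: Aluminium angle fence fixed to the bench, 480 mm long, 34 mm high, 72 mm deep, two black star knobs behind its face. Origin: bench level, in the plane of its front face, mid-length, under the blue tape mark (12 mm wide). Its y runs along the face; its x points away from the slate's side: the slate lies at negative x, the face is x = 0.
- tin_turquoise: Open paint tin, 74 mm across, 80 mm high, turquoise paint. Origin: centre of its underside. Leave it.
- tin_orange: Open paint tin, 74 mm across, 80 mm high, orange paint. Origin: centre of its underside. Leave it.
- cup_yellow: Pink paper paint cup, 56 mm across the rim, 57 mm high, yellow paint. Origin: centre of its underside. Leave it.
- cup_green: Pink paper paint cup, 56 mm across the rim, 57 mm high, green paint. Origin: centre of its underside. Leave it.
- tape_roll: Roll of cream masking tape lying flat, 100 mm across, 36 mm high. Origin: centre of its underside. Leave it.
- spray_can: Dark spray can, 64 mm across, 186 mm high. Origin: centre of its underside. Leave it.
- palette_knife: Palette knife lying flat, 215 mm long along its x axis, 12 mm high. Origin: on the bench below its middle. Leave it.
Things that resemble listed ones, but are neither listed nor needed, are in the scene too. What is meant by the slate is not turquoise, and is the smaller of those in its own colour.

How it is judged:
By the outcome, as a careful person would: the job done as asked, in the order asked, and still so for the second after the job is handed in, with the robot touching nothing.
It also fails if it takes over 64 s, if anything falls off the work surface, if the arm or the gripper's body presses on something with over 40 N, if the wrist force passes 120 N, or if a joint passes its speed limit or range.

ROBOT

A 6-joint arm with a two-finger parallel gripper is mounted at the origin on the work surface. World frame = base frame: x ahead of the robot, y to its left, z up, the work surface at z = 0. Lengths are in m, angles in rad, forces in N, time in s.
With the tool pointing down it reaches from about 0.3 to 0.775 m from the base axis. Payload 14.6 kg.
Tool frame: the origin (TCP) lies at the very end of the fingers, on their centre line; the grasp point (between the pads) lies grasp_offset behind it (grasp_offset is the distance from the TCP to the grasp point, in m); z points along the fingers, y is the line along which they close (so a half turn about z gives the same grasp; the last joint's range is limited). The gripper opens to 85 mm and grips with 20 to 120 N. Pads are 22 mm wide; open, the fingers measure 114 mm over their backs; the gripper's body (76 mm by 85 mm) begins 54 mm behind the grasp point. The pads swing forward as they close: fully open they stand 13 mm farther back than shut.
Start: joints at [-1.2, 0.3, 1.521, -0, 1.321, -0.067], TCP at [0.233, -0.498, 0.231] pointing down, gripper open.
Joint ranges: [-3.03, 3.03], [-0.79, 2.21], [0.23, 2.52], [-1.04, 4.18], [0, 3.07], [-2.55, 2.55]. Speed limits (rad/s): [2.22, 2.22, 2.57, 3.14, 3.14, 3.14].

INTERFACE

Orientations are given as [roll, pitch, yaw] about the fixed x, y, z axes, in that order (R = Rz(yaw) Ry(pitch) Rx(roll)).
In Python, from workcell import * gives the robot as it stands. The module is installed in compiled form; this text tells all that it offers.
- The arm moves only by the tool send_rows, never from a script. Its argument "series" is a list of rows, each a list of 7 numbers: the shift along the tool's x, y, z as a fraction of full scale, then the turn, a rotation vector about the tool's x, y, z as a fraction of full scale, then the opening, from 0 (shut) to 1 (fully open). A call has 1 to 5 rows; each row is the pose to reach, as a shift and turn from the pose commanded when the call began, along the tool's axes at that moment; what a row does not reach only later rows make up. Full scale, the value 1, is 500 mm for a shift and 0.5 rad for a turn. A row lasts 1/12 s, in which the tool goes at most 41.7 mm and 7.16 degrees, less where a joint would pass 70% of its speed; a pose out of reach is approached as far as the arm can. A call with a number of a shift or a turn outside -1 to 1 is refused whole. A call with a gripper value outside its range is refused whole. The fingers move at their own pace and stop on an object; "newtons" is the grip in N (left out, the last holds). Time passes only in rows, so rows that repeat a pose let the fingers close. It gives the time, the measured TCP pose, the force, the opening and the grip force at its end, in the units of the state.
- read_state(): the state, without advancing time (a new reading comes with each control period).
- snapshot(name): name is "scene" or "top"; returns a dict with "frame" (480x640x3 uint8, blue, green, red), "intrinsics" (3x3 intrinsics, pixels), "k1" (the pictures are not rectified: a ray, as slopes to the right and down, at radius r is drawn at 1 + k1 r^2 times it, then the intrinsics apply), "pose" (4x4, takes a point from camera to world coordinates). Camera axes: x right, y up, looking along -z (the intrinsics and any distortion apply to the point x, -y, -z); pixel columns grow to the right and rows downward; lengths in m; the calibration is good to about 2 mm. A picture is of the moment at which its call begins. There is no depth.
- hand_in(): hands the job in; it is judged then, once.
The state is a dict: "time": time; "joint_pos": joint angles; "dq": joint speeds; "tau": joint torques, N m; "tool_pos": TCP position; "orientation": TCP orientation; "contact_force": force on the tool from outside, world axes, zero at the start; "wrist_torque": the same for the moment, N m; "grip_width": opening from 0.0 (shut) to 1.0 (fully open); "grip_force": force on a finger pad.
Only numpy, scipy, OpenCV 4.12 (cv2) and the standard library are available. Lean on these libraries where they do the work, as an engineer would, in place of code of your own. Each camera call takes 0.05 s, during which the arm holds its last target. There are 200 camera calls.

## Working session

There is one attempt and no reset: what is moved stays moved. The work goes in short steps, Python scripts to look and compute and a tool call to move; the robot and the scene stay as the last step left them, time stands still between calls to the robot, and variables do not carry over. Pictures are saved under pics/ and viewed, at most 10 in all, crops included, and the job is handed in when it is done.

Besides the shell and the picture viewer there is one more tool, called after "Call:" by a JSON object that holds its "fn" and its "kwargs", one argument or row to a line. send_rows: Moves the arm, as the interface text tells. Its arguments: {"type":"object","properties":{"series":{"type":"array"},"newtons":{"type":"number"}},"required":["series"]}

```bash
mkdir -p pics; cat > h.py <<'E'
from workcell import *
import numpy as np, cv2
from scipy.spatial.transform import Rotation as R
def px2w(s,pts,z):
    K=s["intrinsics"];T=s["pose"];out=[]
    for u,v in pts:
        d=np.array([(u-K[0,2])/K[0,0],(v-K[1,2])/K[1,1]]);r=np.hypot(*d);q=r
        for _ in range(20): q=r/(1+s["k1"]*q*q)
        d=d*q/max(r,1e-9)
        w=T[:3,:3]@np.array([d[0],-d[1],-1]);o=T[:3,3]
        out.append((o+w*(z-o[2])/w[2])[:2])
    return np.array(out)
E
python3 - <<'E'
from h import *
for n in("top","scene"):
    s=snapshot(n);cv2.imwrite(f"pics/{n}0.png",s["frame"]);print(s["pose"].round(3).tolist(),s["intrinsics"].tolist(),s["k1"])
print(read_state())
E
```

```text
[[0.005, 0.979, -0.204, 0.195], [-1.0, 0.005, 0.001, -0.024], [0.002, 0.204, 0.979, 1.258], [0.0, 0.0, 0.0, 1.0]] [[486.3819128203241, 0.0, 321.3065956564176], [0.0, 486.3819128203241, 245.20137208481844], [0.0, 0.0, 1.0]] -0.07655388095402785
[[0.591, -0.665, 0.457, 1.153], [0.807, 0.475, -0.351, -0.556], [0.016, 0.576, 0.817, 1.3], [0.0, 0.0, 0.0, 1.0]] [[602.4891710456214, 0.0, 312.66407232472886], [0.0, 602.4891710456214, 245.23827695251111], [0.0, 0.0, 1.0]] 0.04283203287005665
{'time': 0.1, 'joint_pos': array([-1.19958938e+00,  3.00401580e-01,  1.52152795e+00, -1.36086762e-05,
        1.32069341e+00, -6.65544426e-02]), 'dq': array([ 2.20326475e-05, -1.07131337e-03, -1.43161364e-03,  4.71739471e-04,
       -9.60806229e-04,  4.63509176e-04]), 'tau': array([-2.34586196e-04, -5.44380069e+01, -3.62369514e+01, -1.26956270e-04,
        3.05297290e-03, -5.35578442e-05]), 'tool_pos': array([ 0.23309235, -0.49793099,  0.23078193]), 'orientation': array([-3.14056378e+00, -5.53664809e-05,  4.37764739e-01]), 'contact_force': array([ 0.23125324,  0.26142151, -1.006227  ]), 'wrist_torque': array([ 0.02219165, -0.03384961,  0.04191117]), 'grip_force': 0.0, 'grip_width': 1.0009845112899654}
```

View pics/top0.png

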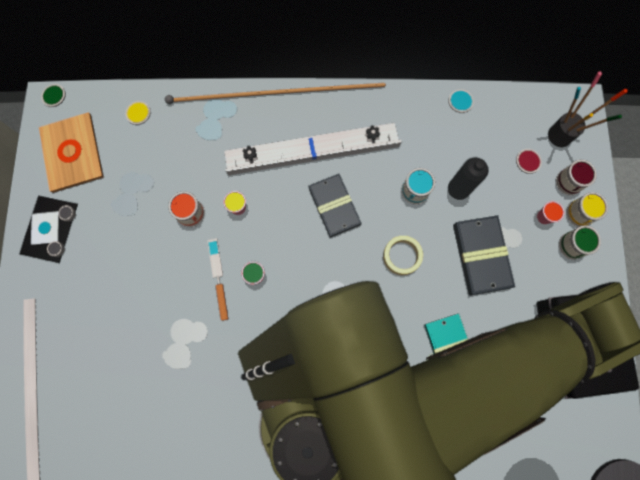

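View pics/scene0.png

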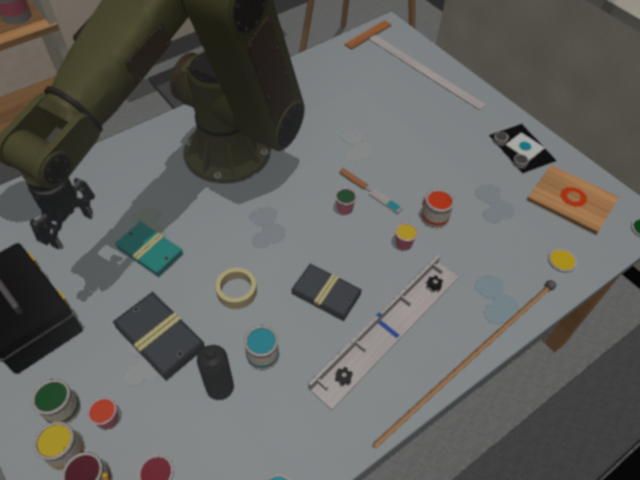

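Candidates in the top view are the small dark slate (334,205), the larger dark slate (485,255) and a turquoise one (446,333). I choose the dark one at (334,205), because it is not turquoise and is the smaller of the dark pair. The fence's blue mark is at about (312,147). I'll check with a close crop.

```bash
python3 - <<'E'
import cv2
f=cv2.imread("pics/top0.png")
cv2.imwrite("pics/crop0.png",cv2.convertScaleAbs(cv2.resize(f[115:255,215:415],None,fx=4,fy=4,interpolation=cv2.INTER_CUBIC),alpha=1.5))
E
```

```text
(no output)
```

View pics/crop0.png

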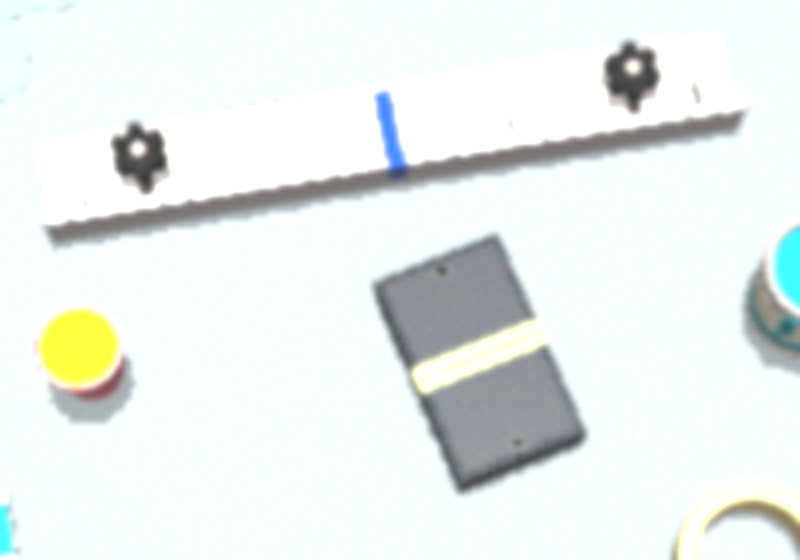

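The crop shows the slate with one cream tape and top corners at crop (375,284), (498,236), (584,436) and (461,482). The fence's front top edge runs from (45,225) to (745,108), with the blue mark at (397,168).

```bash
cat >> h.py <<'E'
def crop(p,k=4,o=(215,115)): return [((u+.5)/k-.5+o[0],(v+.5)/k-.5+o[1]) for u,v in p]
FO=None
E
python3 - <<'E'
from h import *
s=snapshot("top")
f=px2w(s,crop([(45,226),(745,108),(397,168)]),.034)
c=px2w(s,crop([(375,284),(498,236),(584,436),(461,482)]),.026)
print("fence",f.round(4).tolist(),"slate",c.round(4).tolist(),c.mean(0).round(4))
print([np.linalg.norm(c[i]-c[i-1]).round(4) for i in range(4)],np.linalg.norm(f[0]-f[1]),f[:2].mean(0))
y=f[0]-f[1];print("fence y dir deg",np.degrees(np.arctan2(y[1],y[0])))
l=c[0]+c[1]-c[2]-c[3];print("long dir deg",np.degrees(np.arctan2(l[1],l[0])))
for n,p,z in [("tinT",(420,180),.08),("cupY",(236,201),.057),("roll",(404,254),.03),("tinO",(184,206),.08),("cupG",(253,271),.057),("knifetip",(213,240),.01),("can",(475,168),.186)]:print(n,px2w(s,[p],z).round(3))
E
```

```text
fence [[0.6501, 0.2311], [0.737, -0.2384], [0.6919, -0.0033]] slate [[0.6128, 0.0107], [0.647, -0.0711], [0.5094, -0.1269], [0.4781, -0.0466]] [ 0.5618 -0.0585]
[np.float64(0.1464), np.float64(0.0887), np.float64(0.1485), np.float64(0.0862)] 0.47753244874697104 [ 0.69356975 -0.0036646 ]
fence y dir deg 100.48810430024061
long dir deg 22.539665575460234
tinT [[ 0.612 -0.276]]
cupY [[0.56  0.196]]
roll [[ 0.428 -0.238]]
tinO [[0.54  0.324]]
cupG [[0.378 0.146]]
knifetip [[0.467 0.261]]
can [[ 0.605 -0.385]]
```

```bash
sed -i '/^FO/d' h.py; cat >> h.py <<'E'
FO=np.array([.6927,-.0035]);A=np.radians(10.5);N=np.array([np.cos(A),np.sin(A)]);T_=np.array([-N[1],N[0]])
tof=lambda p:np.array([(np.asarray(p)[:2]-FO)@N,(np.asarray(p)[:2]-FO)@T_])   # world->fence xy
tow=lambda p:FO+p[0]*N+p[1]*T_
def rect(s,z=.026):   # fence-frame view, 1 mm/px; col=(x+0.3)*1000, row=(y+0.2)*1000
    K=s["intrinsics"];T=s["pose"];c,r=np.meshgrid(np.arange(400),np.arange(400))
    x=c/1000-.3;y=r/1000-.2
    P=np.stack([FO[0]+x*N[0]+y*T_[0],FO[1]+x*N[1]+y*T_[1],np.full_like(x,z)],-1)-T[:3,3]
    q=P@T[:3,:3];a=q[...,0]/-q[...,2];b=-q[...,1]/-q[...,2];k=1+s["k1"]*(a*a+b*b)
    return cv2.remap(s["frame"],(a*k*K[0,0]+K[0,2]).astype(np.float32),(b*k*K[1,1]+K[1,2]).astype(np.float32),cv2.INTER_LINEAR)
def slate(n):   # tape -> centre (mm, fence frame), long-axis angle deg, area, tape size
    im=rect(snapshot(n));h=cv2.cvtColor(im,cv2.COLOR_BGR2HSV)
    m=cv2.inRange(h,(18,50,90),(38,255,255));k,l,st,_=cv2.connectedComponentsWithStats(m)
    out=[]
    for i in range(1,k):
        if st[i,4]<500: continue
        (cx,cy),(w,hh),a=cv2.minAreaRect(np.argwhere(l==i)[:,::-1].astype(np.float32))
        if w<hh: w,hh,a=hh,w,a+90
        out.append([round(float(v),1) for v in(cx-300,cy-200,(a+90)%180,st[i,4],w,hh)])
    return out,im
E
python3 - <<'E'
from h import *
a,i=slate("top");b,j=slate("scene");print(a,b)
cv2.imwrite("pics/r0.png",np.hstack([i,j]))
print(tof([.5618,-.0585]))
E
```

```text
[[-274.2, -162.3, 19.5, 1065.0, 81.9, 32.4], [-137.4, -28.4, 12.6, 1111.0, 87.5, 15.0]] [[-271.8, -164.1, 27.5, 1626.0, 88.4, 37.1], [-136.0, -33.0, 12.7, 1835.0, 92.9, 20.4]]
[-0.13873102 -0.03022439]
```

View pics/r0.png

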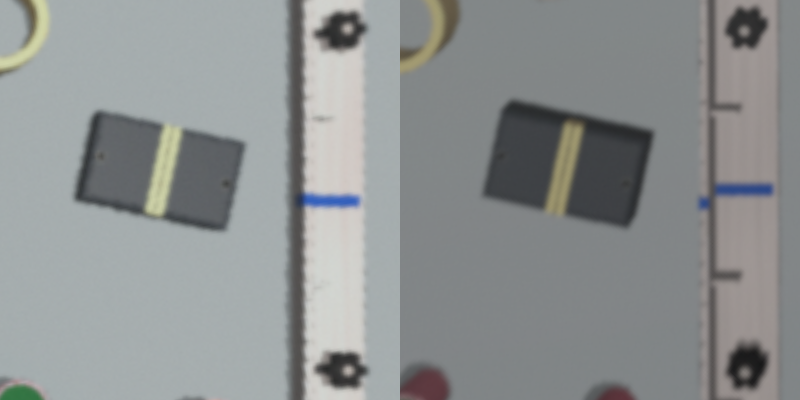

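Both cameras agree: slate centre ≈ (-137,-31) mm in the fence frame, long axis at 12.6° from the fence normal. It needs about +77° of turn and has ~5 cm of corner clearance.

```bash
cat >> h.py <<'E'
def st():
    s=read_state();print("t",round(s["time"],2),"fence mm",(tof(s["tool_pos"])*1000).round(1),"z",s["tool_pos"][2].round(4),"rpy",s["orientation"].round(4),"F",s["contact_force"].round(1),"w",round(s["grip_width"],2));return s
def go(x,y,z):  # fence mm, -> fractions along tool axes
    s=st();Rm=R.from_euler("xyz",s["orientation"]).as_matrix();w=tow(np.array([x,y])/1000)
    d=np.array([*w,z/1000])-s["tool_pos"];print("shift",(Rm.T@d/.5).round(4),"turn z",((s["orientation"][2]-A)/.5).round(4))
def where():
    for n in("top","scene"):print(n,[q for q in slate(n)[0] if q[0]>-240])
E
python3 -c "
from h import *
go(-67,-95,150)"
```

```text
t 0.25 fence mm [-542.  -402.5] z 0.231 rpy [-3.141e+00 -1.000e-04  4.378e-01] F [-0.4 -0.2  0.8] w 1.0
shift [ 1.0742 -0.3559  0.1623] turn z 0.5091
```

Call:
{"fn": "send_rows", "kwargs": {
  "series": [
    [0.38, -0.12, 0.05, 0, 0, 0.509, 0],
    [0.38, -0.12, 0.05, 0, 0, 0.509, 0],
    [0.38, -0.12, 0.05, 0, 0, 0.509, 0],
    [0.38, -0.12, 0.05, 0, 0, 0.509, 0],
    [0.38, -0.12, 0.05, 0, 0, 0.509, 0]
  ]
}}

```text
time: 0.67
tool_pos: [0.3809, -0.3616, 0.2061]
orientation: [3.142, -0.0, 0.183]
contact_force: [0.1, -1.3, 0.3]
grip_width: 0.298
grip_force: 0.0
```

```bash
python3 -c "
from h import *
go(-67,-95,150)"
```

```text
t 0.67 fence mm [-371.9 -295.3] z 0.2061 rpy [ 3.1415e+00 -1.0000e-04  1.8280e-01] F [ 0.1 -1.3  0.3] w 0.3
shift [ 0.6095 -0.4009  0.1122] turn z -0.001
```

Call:
{"fn": "send_rows", "kwargs": {
  "series": [
    [0.305, -0.2, 0.05, 0, 0, 0, 0],
    [0.305, -0.2, 0.05, 0, 0, 0, 0],
    [0.305, -0.2, 0.05, 0, 0, 0, 0],
    [0.305, -0.2, 0.05, 0, 0, 0, 0],
    [0.305, -0.2, 0.05, 0, 0, 0, 0]
  ]
}}

```text
time: 1.08
tool_pos: [0.5139, -0.2335, 0.1804]
orientation: [-3.141, 0.0, 0.186]
contact_force: [-0.8, 0.3, 0.9]
grip_width: 0.002
grip_force: 0.0
```

Call:
{"fn": "send_rows", "kwargs": {
  "series": [
    [0.305, -0.2, 0.06, 0, 0, 0, 0],
    [0.305, -0.2, 0.06, 0, 0, 0, 0],
    [0.305, -0.2, 0.06, 0, 0, 0, 0],
    [0.305, -0.2, 0.06, 0, 0, 0, 0],
    [0.305, -0.2, 0.06, 0, 0, 0, 0]
  ]
}}

```text
time: 1.5
tool_pos: [0.6453, -0.1071, 0.1498]
orientation: [-3.141, 0.001, 0.186]
contact_force: [0.3, -0.3, -1.0]
grip_width: -0.002
grip_force: 0.0
```

```bash
python3 -c "
from h import *
go(-67,-95,12)
s=snapshot('scene');cv2.imwrite('pics/s1.png',cv2.resize(s['frame'][180:400,240:500],None,fx=2.5,fy=2.5))"
```

```text
t 1.5 fence mm [-65.5 -93.3] z 0.1498 rpy [-3.1406e+00  7.0000e-04  1.8600e-01] F [ 0.3 -0.3 -1. ] w -0.0
shift [-0.0027  0.0037  0.2756] turn z 0.0054
```

View pics/s1.png

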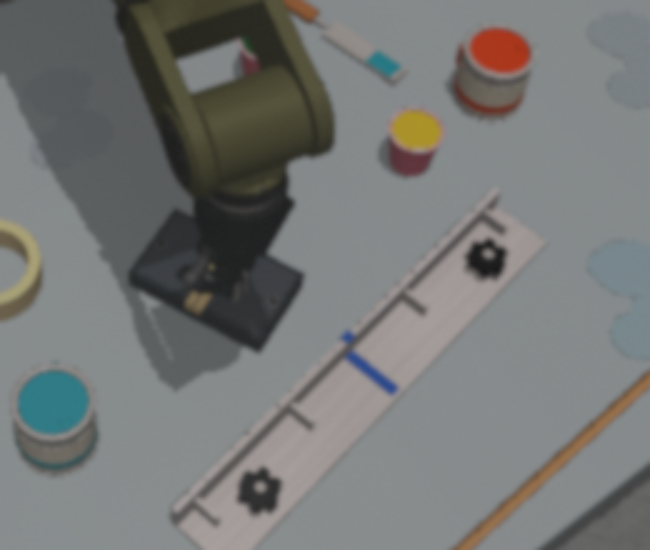

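The view shows the closed gripper beside and above the slate; its fingers come down on the fence-end corner's -y side with nothing else near. I'll descend and push.

Call:
{"fn": "send_rows", "kwargs": {
  "series": [
    [-0.003, 0.004, 0.08, 0, 0, 0, 0],
    [-0.003, 0.004, 0.15, 0, 0, 0, 0],
    [-0.003, 0.004, 0.22, 0, 0, 0, 0],
    [-0.003, 0.004, 0.272, 0, 0, 0, 0],
    [-0.003, 0.004, 0.272, 0, 0, 0, 0]
  ]
}}

```text
time: 1.97
tool_pos: [0.639, -0.1126, 0.0093]
orientation: [-3.138, 0.008, 0.183]
contact_force: [0.1, 0.1, -0.0]
grip_width: -0.001
grip_force: 0.0
```

Call:
{"fn": "send_rows", "kwargs": {
  "series": [
    [0, -0.016, 0, 0, 0, 0, 0],
    [0, -0.032, 0, 0, 0, 0, 0],
    [0, -0.048, 0, 0, 0, 0, 0],
    [-0.003, -0.064, 0, 0, 0, 0, 0],
    [-0.006, -0.08, 0, 0, 0, 0, 0]
  ]
}}

```text
time: 2.38
tool_pos: [0.6331, -0.0739, 0.0175]
orientation: [3.139, -0.004, 0.184]
contact_force: [5.1, -5.0, 1.3]
grip_width: 0.002
grip_force: 3.2
```

```bash
python3 -c "
from h import *
st();where()"
```

```text
t 2.38 fence mm [-71.4 -58.4] z 0.0175 rpy [ 3.1395 -0.0044  0.1837] F [ 5.1 -5.   1.3] w 0.0
top [[40.1, -101.1, 165.8, 4780.0, 114.2, 57.3]]
scene [[-135.2, -43.3, 23.2, 740.0, 52.4, 19.0]]
```

Call:
{"fn": "send_rows", "kwargs": {
  "series": [
    [-0.006, -0.014, 0.008, 0, 0, 0, 0],
    [-0.013, -0.028, 0.012, 0, 0, 0, 0],
    [-0.021, -0.042, 0.012, 0, 0, 0, 0],
    [-0.03, -0.055, 0.012, 0, 0, 0, 0],
    [-0.04, -0.068, 0.012, 0, 0, 0, 0]
  ]
}}

```text
time: 2.9
tool_pos: [0.6127, -0.0462, 0.016]
orientation: [3.135, -0.019, 0.182]
contact_force: [23.1, -9.5, 27.0]
grip_width: 0.0
grip_force: 15.0
```

```bash
python3 -c "
from h import *
st();where()"
```

```text
t 2.9 fence mm [-86.4 -27.5] z 0.016 rpy [ 3.1348 -0.0186  0.1824] F [23.1 -9.5 27. ] w 0.0
top [[19.0, -52.9, 159.4, 4793.0, 97.6, 62.1]]
scene [[-158.7, -13.1, 35.5, 1478.0, 88.6, 20.7]]
```

Call:
{"fn": "send_rows", "kwargs": {
  "series": [
    [0.012, 0.02, 0, 0, 0, 0, 0],
    [0.024, 0.04, 0, 0, 0, 0, 0],
    [0.024, 0.04, -0.08, 0, 0, 0, 0],
    [0.024, 0.04, -0.16, 0, 0, 0, 0],
    [-0.1, -0.06, -0.2, 0, 0, 0, 0]
  ]
}}

```text
time: 3.42
tool_pos: [0.5919, -0.0453, 0.1067]
orientation: [3.137, -0.012, 0.181]
contact_force: [1.4, 0.6, 1.6]
grip_width: 0.002
grip_force: 0.0
```

Call:
{"fn": "send_rows", "kwargs": {
  "series": [
    [-0.08, -0.06, 0, 0, 0, 0, 0],
    [-0.16, -0.12, 0, 0, 0, 0, 0],
    [-0.24, -0.18, 0, 0, 0, 0, 0],
    [-0.24, -0.18, 0, 0, 0, 0, 0]
  ]
}}

```text
time: 3.75
tool_pos: [0.448, 0.025, 0.0995]
orientation: [-3.141, 0.001, 0.184]
contact_force: [-0.2, 0.1, -0.5]
grip_width: -0.002
grip_force: 0.0
```

```bash
python3 -c "
from h import *
st();where()"
```

```text
t 3.75 fence mm [-235.4   72.6] z 0.0995 rpy [-3.1411e+00  1.1000e-03  1.8390e-01] F [-0.2  0.1 -0.5] w -0.0
top [[-151.5, -21.0, 34.1, 588.0, 51.6, 16.6], [-135.6, 74.5, 167.2, 3560.0, 103.4, 37.5]]
scene [[-160.0, -11.3, 35.5, 1863.0, 94.0, 20.6]]
```

```bash
python3 -c "
from h import *
go(-260,14,10)"
```

```text
t 3.85 fence mm [-234.7   72.6] z 0.0999 rpy [-3.1411e+00  7.0000e-04  1.8500e-01] F [ 1.  -1.   0.7] w 0.0
shift [-0.0506  0.1172  0.1799] turn z 0.0035
```

Call:
{"fn": "send_rows", "kwargs": {
  "series": [
    [-0.05, 0.06, 0.0, 0, 0, 0, 0],
    [-0.05, 0.117, 0.04, 0, 0, 0, 0],
    [-0.05, 0.117, 0.11, 0, 0, 0, 0],
    [-0.05, 0.117, 0.178, 0, 0, 0, 0],
    [-0.05, 0.117, 0.178, 0, 0, 0, 0]
  ]
}}

```text
time: 4.27
tool_pos: [0.435, -0.0385, 0.006]
orientation: [-3.139, 0.008, 0.182]
contact_force: [-1.1, 0.1, -1.4]
grip_width: 0.0
grip_force: 0.0
```

Call:
{"fn": "send_rows", "kwargs": {
  "series": [
    [0.009, 0.013, 0, 0, 0, 0, 0],
    [0.018, 0.026, 0, 0, 0, 0, 0],
    [0.028, 0.039, 0, 0, 0, 0, 0],
    [0.038, 0.051, 0, 0, 0, 0, 0],
    [0.049, 0.063, 0, 0, 0, 0, 0]
  ]
}}

```text
time: 4.68
tool_pos: [0.4682, -0.0655, 0.0117]
orientation: [3.141, -0.001, 0.183]
contact_force: [-7.8, 0.9, 4.9]
grip_width: -0.001
grip_force: 3.8
```

```bash
python3 -c "
from h import *
st();where()"
```

```text
t 4.68 fence mm [-232.   -20.1] z 0.0117 rpy [ 3.1413e+00 -5.0000e-04  1.8330e-01] F [-7.8  0.9  4.9] w -0.0
top [[-161.6, -44.9, 156.4, 3216.0, 95.6, 40.1]]
scene [[-144.6, -17.0, 48.4, 1866.0, 93.8, 20.6]]
```

Call:
{"fn": "send_rows", "kwargs": {
  "series": [
    [0.012, 0.01, 0.002, 0, 0, 0, 0],
    [0.024, 0.019, 0.003, 0, 0, 0, 0],
    [0.036, 0.027, 0.003, 0, 0, 0, 0],
    [0.046, 0.032, 0.003, 0, 0, 0, 0],
    [0.046, 0.032, 0.003, 0, 0, 0, 0]
  ]
}}

```text
time: 5.2
tool_pos: [0.494, -0.0769, 0.0096]
orientation: [3.141, -0.001, 0.183]
contact_force: [-0.0, -0.3, -0.4]
grip_width: -0.002
grip_force: 0.0
```

```bash
python3 -c "
from h import *
st();where()"
```

```text
t 5.2 fence mm [-208.8  -35.9] z 0.0096 rpy [ 3.1409e+00 -1.3000e-03  1.8320e-01] F [-0.  -0.3 -0.4] w -0.0
top [[-132.8, -65.0, 155.3, 3507.0, 95.8, 42.5]]
scene [[-128.7, -18.3, 60.1, 1882.0, 93.7, 20.8]]
```

Call:
{"fn": "send_rows", "kwargs": {
  "series": [
    [-0.03, -0.02, 0, 0, 0, 0, 0],
    [-0.03, -0.02, -0.08, 0, 0, 0, 0],
    [0.05, -0.04, -0.13, 0, 0, 0, 0],
    [0.13, -0.06, -0.13, 0, 0, 0, 0],
    [0.2, -0.075, -0.13, 0, 0, 0, 0]
  ]
}}

```text
time: 5.72
tool_pos: [0.5869, -0.0205, 0.0772]
orientation: [3.14, -0.005, 0.183]
contact_force: [-0.3, -0.8, 0.3]
grip_width: -0.005
grip_force: 0.0
```

Call:
{"fn": "send_rows", "kwargs": {
  "series": [
    [0.08, 0, 0, 0, 0, 0, 0],
    [0.142, 0, 0, 0, 0, 0, 0],
    [0.142, 0, 0, 0, 0, 0, 0]
  ]
}}

```text
time: 5.97
tool_pos: [0.6581, -0.0069, 0.074]
orientation: [3.141, -0.003, 0.185]
contact_force: [-1.0, 0.6, 0.8]
grip_width: -0.003
grip_force: 0.0
```

```bash
python3 -c "
from h import *
go(-36,2,10)"
```

```text
t 5.97 fence mm [-34.7   3. ] z 0.074 rpy [ 3.1411e+00 -3.0000e-03  1.8490e-01] F [-1.   0.6  0.8] w -0.0
shift [-0.0031  0.0019  0.1279] turn z 0.0034
```

Call:
{"fn": "send_rows", "kwargs": {
  "series": [
    [0, 0, 0.06, 0, 0, 0, 0],
    [0, 0, 0.126, 0, 0, 0, 0],
    [0, 0, 0.126, 0, 0, 0, 0]
  ]
}}

```text
time: 6.22
tool_pos: [0.6509, -0.0081, 0.005]
orientation: [-3.139, 0.008, 0.183]
contact_force: [-1.4, 0.6, -1.3]
grip_width: 0.002
grip_force: 0.0
```

Call:
{"fn": "send_rows", "kwargs": {
  "series": [
    [-0.016, -0.009, 0, 0, 0, 0, 0],
    [-0.032, -0.017, 0, 0, 0, 0, 0],
    [-0.048, -0.025, 0, 0, 0, 0, 0],
    [-0.065, -0.031, 0, 0, 0, 0, 0],
    [-0.082, -0.036, 0, 0, 0, 0, 0]
  ]
}}

```text
time: 6.63
tool_pos: [0.6112, 0.0022, 0.0132]
orientation: [3.141, -0.003, 0.183]
contact_force: [3.7, 2.4, -2.0]
grip_width: -0.002
grip_force: 1.7
```

```bash
python3 -c "
from h import *
st();where()"
```

```text
t 6.63 fence mm [-79.1  20.5] z 0.0132 rpy [ 3.1412 -0.0035  0.1834] F [ 3.7  2.4 -2. ] w -0.0
top [[30.5, -4.9, 170.2, 4988.0, 120.9, 58.5]]
scene [[-149.1, -18.3, 73.6, 1824.0, 94.1, 20.3]]
```

Call:
{"fn": "send_rows", "kwargs": {
  "series": [
    [-0.012, -0.004, 0.004, 0, 0, 0, 0],
    [-0.023, -0.008, 0.006, 0, 0, 0, 0],
    [-0.023, -0.008, 0.006, 0, 0, 0, 0],
    [0.03, 0.01, 0.006, 0, 0, 0, 0],
    [0.03, 0.01, -0.07, 0, 0, 0, 0]
  ]
}}

```text
time: 7.15
tool_pos: [0.6239, -0.0008, 0.0361]
orientation: [-3.138, 0.016, 0.183]
contact_force: [-2.4, 0.3, -3.1]
grip_width: 0.002
grip_force: 0.0
```

Call:
{"fn": "send_rows", "kwargs": {
  "series": [
    [-0.04, 0.03, -0.08, 0, 0, 0, 0],
    [-0.12, 0.06, -0.12, 0, 0, 0, 0],
    [-0.2, 0.09, -0.12, 0, 0, 0, 0],
    [-0.28, 0.12, -0.12, 0, 0, 0, 0],
    [-0.31, 0.14, -0.12, 0, 0, 0, 0]
  ]
}}

```text
time: 7.57
tool_pos: [0.4843, -0.0983, 0.107]
orientation: [3.141, -0.001, 0.183]
contact_force: [0.7, -0.7, 0.7]
grip_width: -0.003
grip_force: 0.0
```

```bash
python3 -c "
from h import *
st();where()"
```

```text
t 7.57 fence mm [-222.2  -55.3] z 0.107 rpy [ 3.1411e+00 -6.0000e-04  1.8320e-01] F [ 0.7 -0.7  0.7] w -0.0
top [[-113.5, -105.5, 153.4, 4589.0, 105.1, 47.0]]
scene [[-153.6, -18.2, 78.7, 1882.0, 93.0, 21.0]]
```

```bash
python3 -c "
from h import *
go(-238,-66,9)"
```

```text
t 7.67 fence mm [-222.2  -56.4] z 0.1071 rpy [ 3.1411e+00 -2.0000e-04  1.8050e-01] F [-0.1  0.5  0.2] w 0.0
shift [-0.0315  0.0192  0.1962] turn z -0.0055
```

Call:
{"fn": "send_rows", "kwargs": {
  "series": [
    [-0.032, 0.02, 0.06, 0, 0, 0, 0],
    [-0.032, 0.02, 0.13, 0, 0, 0, 0],
    [-0.032, 0.02, 0.194, 0, 0, 0, 0],
    [-0.032, 0.02, 0.194, 0, 0, 0, 0]
  ]
}}

```text
time: 8.0
tool_pos: [0.4706, -0.1094, 0.0047]
orientation: [-3.138, 0.007, 0.183]
contact_force: [-0.4, 0.6, -0.4]
grip_width: -0.002
grip_force: 0.0
```

Call:
{"fn": "send_rows", "kwargs": {
  "series": [
    [0.016, 0.001, 0, 0, 0, 0, 0],
    [0.032, 0.002, 0, 0, 0, 0, 0],
    [0.046, 0.003, 0, 0, 0, 0, 0],
    [0.058, 0.005, 0, 0, 0, 0, 0],
    [0.058, 0.005, 0, 0, 0, 0, 0]
  ]
}}

```text
time: 8.42
tool_pos: [0.504, -0.1075, 0.0107]
orientation: [3.14, -0.003, 0.184]
contact_force: [0.2, 0.7, -0.0]
grip_width: -0.003
grip_force: 0.0
```

```bash
python3 -c "
from h import *
st();where()"
```

```text
t 8.42 fence mm [-204.5  -67.8] z 0.0107 rpy [ 3.1401e+00 -2.9000e-03  1.8380e-01] F [ 0.2  0.7 -0. ] w -0.0
top [[-127.2, -104.9, 153.4, 3697.0, 94.8, 45.2], [-127.2, -18.8, 88.6, 695.0, 46.1, 22.6]]
scene [[-143.3, -14.4, 86.9, 1886.0, 93.1, 21.0]]
```

Call:
{"fn": "send_rows", "kwargs": {
  "series": [
    [0.007, 0, 0, 0, 0, 0, 0],
    [0.012, 0, 0, 0, 0, 0, 0],
    [0.012, 0, 0, 0, 0, 0, 0],
    [-0.05, 0, 0, 0, 0, 0, 0],
    [-0.05, 0, -0.08, 0, 0, 0, 0]
  ]
}}

```text
time: 8.93
tool_pos: [0.4704, -0.1107, 0.0431]
orientation: [-3.135, 0.012, 0.183]
contact_force: [-0.1, -0.6, -1.0]
grip_width: 0.003
grip_force: 0.0
```

```bash
python3 -c "
from h import *
st();where()
_,im=slate('scene');b=cv2.inRange(cv2.cvtColor(im,cv2.COLOR_BGR2HSV),(100,120,60),(130,255,255));ys,xs=np.nonzero(b);print('blue front y',ys[xs<315].mean()-200, xs.min()-300)
cv2.imwrite('pics/r5.png',cv2.resize(im[60:340,60:360],None,fx=2,fy=2))"
```

```text
t 8.93 fence mm [-238.1  -64.8] z 0.0431 rpy [-3.1352  0.0121  0.1831] F [-0.1 -0.6 -1. ] w 0.0
top [[-155.5, -108.8, 152.7, 4088.0, 97.6, 45.4], [-142.0, -17.0, 90.0, 1003.0, 80.0, 22.0]]
scene [[-141.0, -13.7, 88.8, 1870.0, 92.2, 21.0]]
blue front y 3.0217391304347814 0
```

View pics/r5.png

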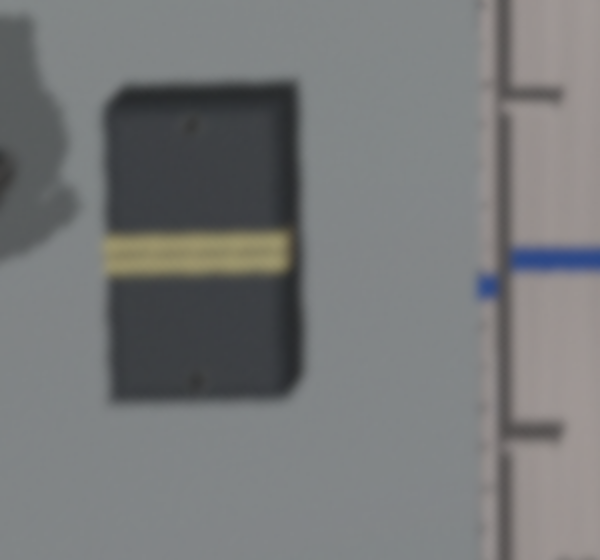

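Call:
{"fn": "send_rows", "kwargs": {
  "series": [
    [0, 0.05, -0.07, 0, 0, 0, 0],
    [0.06, 0.11, -0.09, 0, 0, 0, 0],
    [0.13, 0.11, -0.09, 0, 0, 0, 0],
    [0.192, 0.11, -0.06, 0, 0, 0, 0],
    [0.192, 0.11, 0, 0, 0, 0, 0]
  ]
}}

```text
time: 9.5
tool_pos: [0.5877, -0.1484, 0.0516]
orientation: [3.138, -0.008, 0.184]
contact_force: [0.1, 0.3, -0.2]
grip_width: 0.001
grip_force: 0.0
```

```bash
python3 -c "
from h import *
go(-142,-120,10)"
```

```text
t 9.5 fence mm [-129.7 -123.3] z 0.0516 rpy [ 3.1377 -0.0084  0.1842] F [ 0.1  0.3 -0.2] w 0.0
shift [-0.0253 -0.007   0.083 ] turn z 0.0018
```

Call:
{"fn": "send_rows", "kwargs": {
  "series": [
    [0, 0, 0.03, 0, 0, 0, 0],
    [0, 0, 0.07, 0, 0, 0, 0],
    [0, 0, 0.07, 0, 0, 0, 0]
  ]
}}

```text
time: 9.75
tool_pos: [0.5799, -0.1476, 0.0098]
orientation: [-3.139, 0.005, 0.183]
contact_force: [-0.4, -0.2, -0.9]
grip_width: -0.002
grip_force: 0.0
```

```bash
python3 -c "
from h import *
go(-142,-120,10)"
```

```text
t 9.75 fence mm [-137.2 -121.1] z 0.0098 rpy [-3.1386  0.0052  0.1835] F [-0.4 -0.2 -0.9] w -0.0
shift [-0.0096 -0.0023 -0.0004] turn z 0.0005
```

Call:
{"fn": "send_rows", "kwargs": {
  "series": [
    [-0.009, -0.014, 0, 0, 0, 0, 0],
    [-0.009, -0.026, 0, 0, 0, 0, 0],
    [-0.009, -0.038, 0, 0, 0, 0, 0],
    [-0.009, -0.05, 0, 0, 0, 0, 0],
    [-0.009, -0.05, 0, 0, 0, 0, 0]
  ]
}}

```text
time: 10.17
tool_pos: [0.5731, -0.1239, 0.0152]
orientation: [3.14, -0.002, 0.184]
contact_force: [-0.7, -0.7, 0.5]
grip_width: 0.001
grip_force: 0.3
```

```bash
python3 -c "
from h import *
st();where()"
```

```text
t 10.17 fence mm [-139.5  -96.6] z 0.0152 rpy [ 3.1405e+00 -1.9000e-03  1.8420e-01] F [-0.7 -0.7  0.5] w 0.0
top [[-44.1, -141.6, 154.5, 4387.0, 95.4, 50.8]]
scene [[-126.0, -8.8, 88.5, 1241.0, 62.4, 21.1]]
```

Call:
{"fn": "send_rows", "kwargs": {
  "series": [
    [-0.003, -0.012, 0.006, 0, 0, 0, 0],
    [-0.003, -0.022, 0.006, 0, 0, 0, 0],
    [-0.003, -0.022, 0.006, 0, 0, 0, 0],
    [-0.003, 0.03, 0.006, 0, 0, 0, 0],
    [-0.003, 0.06, -0.07, 0, 0, 0, 0]
  ]
}}

```text
time: 10.68
tool_pos: [0.5735, -0.1544, 0.043]
orientation: [-3.136, 0.009, 0.184]
contact_force: [-0.5, 0.1, 0.0]
grip_width: -0.0
grip_force: 0.0
```

Call:
{"fn": "send_rows", "kwargs": {
  "series": [
    [-0.06, 0.02, -0.06, 0, 0, 0, 1],
    [-0.14, 0, -0.08, 0, 0, 0, 1],
    [-0.2, -0.04, -0.08, 0, 0, 0, 1],
    [-0.21, -0.1, -0.08, 0, 0, 0, 1],
    [-0.21, -0.18, -0.08, 0, 0, 0, 1]
  ]
}}

```text
time: 11.1
tool_pos: [0.4553, -0.0858, 0.0894]
orientation: [3.141, -0.001, 0.179]
contact_force: [1.0, 1.1, 0.4]
grip_width: 0.706
grip_force: 0.0
```

```bash
python3 -c "
from h import *
st();where()"
```

```text
t 11.1 fence mm [-248.4  -37.7] z 0.0894 rpy [ 3.1413e+00 -6.0000e-04  1.7940e-01] F [1.  1.1 0.4] w 0.71
top [[-157.0, -78.0, 154.9, 4083.0, 102.9, 44.4], [-126.8, -0.7, 87.5, 562.0, 49.0, 19.4]]
scene [[-141.9, 1.1, 89.2, 1867.0, 92.1, 21.0]]
```

Call:
{"fn": "send_rows", "kwargs": {
  "series": [
    [0, -0.04, 0, 0, 0, 0, 0.8],
    [0.02, -0.075, 0.03, 0, 0, 0, 0.8],
    [0.03, -0.075, 0.08, 0, 0, 0, 0.8],
    [0.03, -0.075, 0.12, 0, 0, 0, 0.8],
    [0.03, -0.075, 0.12, 0, 0, 0, 0.8]
  ]
}}

```text
time: 11.62
tool_pos: [0.4633, -0.045, 0.026]
orientation: [-3.14, 0.005, 0.184]
contact_force: [-0.2, 0.5, -0.5]
grip_width: 0.802
grip_force: 0.0
```

```bash
python3 -c "
from h import *
go(-225,0,5)"
```

```text
t 11.62 fence mm [-233.2    1. ] z 0.026 rpy [-3.1397  0.0048  0.1838] F [-0.2  0.5 -0.5] w 0.8
shift [0.0165 0.002  0.0418] turn z 0.001
```

Call:
{"fn": "send_rows", "kwargs": {
  "series": [
    [0, 0, 0.02, 0, 0, 0, 0.8],
    [0, 0, 0.035, 0, 0, 0, 0.8],
    [0, 0, 0.04, 0, 0, 0, 0.8],
    [0, 0, 0.04, 0, 0, 0, 0.8]
  ]
}}

```text
time: 11.95
tool_pos: [0.4648, -0.0457, 0.0089]
orientation: [-3.142, 0.0, 0.183]
contact_force: [0.5, 0.1, 0.1]
grip_width: 0.801
grip_force: 0.0
```

Call:
{"fn": "send_rows", "kwargs": {
  "series": [
    [0.018, 0, 0, 0, 0, 0, 0.8],
    [0.036, 0, 0, 0, 0, 0, 0.8],
    [0.05, 0, 0, 0, 0, 0, 0.8],
    [0.062, 0, 0, 0, 0, 0, 0.8],
    [0.074, 0, 0, 0, 0, 0, 0.8]
  ]
}}

```text
time: 12.37
tool_pos: [0.501, -0.0388, 0.009]
orientation: [-3.141, 0.003, 0.184]
contact_force: [-15.8, -2.9, 12.8]
grip_width: 0.8
grip_force: 7.9
```

Call:
{"fn": "send_rows", "kwargs": {
  "series": [
    [0.012, 0, 0, 0, 0, 0, 0.8],
    [0.024, 0, 0, 0, 0, 0, 0.8],
    [0.036, 0, 0, 0, 0, 0, 0.8],
    [0.048, 0, 0, 0, 0, 0, 0.8],
    [0.06, 0, 0, 0, 0, 0, 0.8]
  ]
}}

```text
time: 12.78
tool_pos: [0.53, -0.0333, 0.0089]
orientation: [-3.141, 0.004, 0.183]
contact_force: [-14.0, -2.0, 10.5]
grip_width: 0.8
grip_force: 7.0
```

```bash
python3 -c "
from h import *
st();where()"
```

```text
t 12.78 fence mm [-165.4    0.3] z 0.0089 rpy [-3.1409  0.0037  0.1835] F [-14.   -2.   10.5] w 0.8
top [[-77.2, -19.1, 161.6, 3819.0, 97.1, 45.2]]
scene [[-107.0, 1.5, 90.0, 1906.0, 92.0, 21.0]]
```

Call:
{"fn": "send_rows", "kwargs": {
  "series": [
    [0.013, 0, 0, 0, 0, 0, 0.8],
    [0.026, 0, 0, 0, 0, 0, 0.8],
    [0.039, 0, 0, 0, 0, 0, 0.8],
    [0.052, 0, 0, 0, 0, 0, 0.8],
    [0.065, 0, 0, 0, 0, 0, 0.8]
  ]
}}

```text
time: 13.3
tool_pos: [0.5621, -0.0273, 0.0087]
orientation: [-3.141, 0.003, 0.183]
contact_force: [-10.8, -1.8, 6.8]
grip_width: 0.8
grip_force: 5.3
```

Call:
{"fn": "send_rows", "kwargs": {
  "series": [
    [0.01, 0, 0, 0, 0, 0, 0.8],
    [0.02, 0, 0, 0, 0, 0, 0.8],
    [0.03, 0, 0, 0, 0, 0, 0.8],
    [0.036, 0, 0, 0, 0, 0, 0.8],
    [0.04, 0, 0, 0, 0, 0, 0.8]
  ]
}}

```text
time: 13.72
tool_pos: [0.5818, -0.0237, 0.0087]
orientation: [-3.141, 0.003, 0.184]
contact_force: [-12.0, -1.9, 7.0]
grip_width: 0.799
grip_force: 5.6
```

```bash
python3 -c "
from h import *
st();where()"
```

```text
t 13.72 fence mm [-112.7    0.4] z 0.0087 rpy [-3.1411e+00  2.9000e-03  1.8350e-01] F [-12.   -1.9   7. ] w 0.8
top [[-12.0, -18.5, 163.0, 4253.0, 96.6, 48.9]]
scene [[-54.5, 1.5, 90.0, 1923.0, 93.0, 21.0]]
```

Call:
{"fn": "send_rows", "kwargs": {
  "series": [
    [0.003, 0, 0, 0, 0, 0, 0.8],
    [0.006, 0, 0, 0, 0, 0, 0.8],
    [0.009, 0, 0, 0, 0, 0, 0.8],
    [0.012, 0, 0, 0, 0, 0, 0.8],
    [0.015, 0, 0, 0, 0, 0, 0.8]
  ]
}}

```text
time: 14.23
tool_pos: [0.5889, -0.0224, 0.0087]
orientation: [-3.141, 0.003, 0.183]
contact_force: [-10.9, -2.2, 6.1]
grip_width: 0.798
grip_force: 5.3
```

```bash
python3 -c "
from h import *
st();where()"
```

```text
t 14.23 fence mm [-105.5    0.3] z 0.0087 rpy [-3.1411e+00  3.1000e-03  1.8340e-01] F [-10.9  -2.2   6.1] w 0.8
top [[-1.6, -24.7, 166.8, 4530.0, 108.4, 58.8]]
scene [[-48.5, 1.5, 90.0, 1879.0, 91.0, 21.0]]
```

Call:
{"fn": "send_rows", "kwargs": {
  "series": [
    [0.002, 0, 0, 0, 0, 0, 0.8],
    [0.004, 0, 0, 0, 0, 0, 0.8],
    [0.006, 0, 0, 0, 0, 0, 0.8]
  ]
}}

```text
time: 14.58
tool_pos: [0.5918, -0.0218, 0.0087]
orientation: [-3.141, 0.003, 0.183]
contact_force: [-9.6, -1.7, 5.8]
grip_width: 0.803
grip_force: 5.3
```

Call:
{"fn": "send_rows", "kwargs": {
  "series": [
    [0.001, 0, 0, 0, 0, 0, 0.8],
    [0.002, 0, 0, 0, 0, 0, 0.8]
  ]
}}

```text
time: 14.75
tool_pos: [0.5928, -0.0217, 0.0087]
orientation: [-3.141, 0.003, 0.183]
contact_force: [-10.7, -2.0, 5.5]
grip_width: 0.8
grip_force: 5.3
```

```bash
python3 -c "
from h import *
st();where()"
```

```text
t 14.75 fence mm [-101.5    0.3] z 0.0087 rpy [-3.1411e+00  3.1000e-03  1.8340e-01] F [-10.7  -2.    5.5] w 0.8
top [[5.6, -19.6, 163.0, 4470.0, 96.5, 56.3]]
scene [[-46.5, 2.0, 90.0, 1795.0, 87.0, 20.0]]
```

Not in contact with the fence yet, as the force is still just sliding friction. I'll go on in 0.5 mm steps.

Call:
{"fn": "send_rows", "kwargs": {
  "series": [
    [0.001, 0, 0, 0, 0, 0, 0.8],
    [0.002, 0, 0, 0, 0, 0, 0.8],
    [0.003, 0, 0, 0, 0, 0, 0.8]
  ]
}}

```text
time: 15.1
tool_pos: [0.5943, -0.0214, 0.0087]
orientation: [-3.141, 0.003, 0.183]
contact_force: [-9.9, -1.3, 5.9]
grip_width: 0.801
grip_force: 5.3
```

Call:
{"fn": "send_rows", "kwargs": {
  "series": [
    [0.001, 0, 0, 0, 0, 0, 0.8],
    [0.002, 0, 0, 0, 0, 0, 0.8]
  ]
}}

```text
time: 15.27
tool_pos: [0.5946, -0.0213, 0.0087]
orientation: [-3.141, 0.005, 0.183]
contact_force: [-18.6, -4.0, 12.2]
grip_width: 0.803
grip_force: 10.1
```

Call:
{"fn": "send_rows", "kwargs": {
  "series": [
    [0.001, 0, 0, 0, 0, 0, 0.8],
    [0.002, 0, 0, 0, 0, 0, 0.8]
  ]
}}

```text
time: 15.43
tool_pos: [0.5947, -0.0213, 0.0086]
orientation: [-3.14, 0.007, 0.183]
contact_force: [-29.4, -4.7, 17.2]
grip_width: 0.802
grip_force: 14.2
```

```bash
python3 -c "
from h import *
st()"
```

```text
t 15.43 fence mm [-99.6   0.4] z 0.0086 rpy [-3.1405  0.0073  0.1834] F [-29.4  -4.7  17.2] w 0.8
```

Firm stop against the fence, so I'll back off and inspect.

Call:
{"fn": "send_rows", "kwargs": {
  "series": [
    [-0.01, 0, 0, 0, 0, 0, 0.8],
    [-0.05, 0, 0, 0, 0, 0, 0.8],
    [-0.11, 0, 0, 0, 0, 0, 0.8],
    [-0.18, 0, -0.04, 0, 0, 0, 0.8],
    [-0.24, 0, -0.12, 0, 0, 0, 0.8]
  ]
}}

```text
time: 15.85
tool_pos: [0.4803, -0.0418, 0.0599]
orientation: [-3.139, 0.006, 0.183]
contact_force: [0.2, -0.4, 0.2]
grip_width: 0.801
grip_force: 0.0
```

Call:
{"fn": "send_rows", "kwargs": {
  "series": [
    [-0.06, 0.08, -0.08, 0, 0, 0, 0.8],
    [-0.06, 0.16, -0.12, 0, 0, 0, 0.8],
    [-0.06, 0.24, -0.12, 0, 0, 0, 0.8],
    [-0.06, 0.32, -0.12, 0, 0, 0, 0.8],
    [-0.06, 0.32, -0.12, 0, 0, 0, 0.8]
  ]
}}

```text
time: 16.27
tool_pos: [0.4846, -0.209, 0.1238]
orientation: [3.139, -0.003, 0.181]
contact_force: [-0.1, -0.2, -1.2]
grip_width: 0.8
grip_force: 0.0
```

```bash
python3 -c "
from h import *
st();where()
s=snapshot('scene')
t=snapshot('top')
cv2.imwrite('pics/s9.png',np.hstack([cv2.resize(s['frame'][230:400,290:460],(400,400),interpolation=cv2.INTER_CUBIC),cv2.resize(t['frame'][110:220,260:370],(400,400),interpolation=cv2.INTER_CUBIC)]))"
```

```text
t 16.27 fence mm [-242.1 -164.2] z 0.1238 rpy [ 3.139e+00 -2.700e-03  1.812e-01] F [-0.1 -0.2 -1.2] w 0.8
top [[-46.5, 2.5, 90.0, 1509.0, 93.0, 17.0]]
scene [[-45.5, 2.0, 90.0, 1721.0, 85.0, 20.0]]
```

View pics/s9.png

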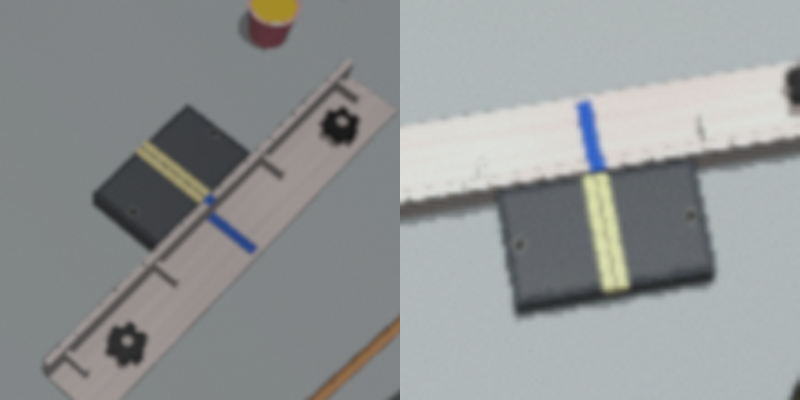

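The slate lies flat against the fence, and its cream tape meets the blue mark (right panel, about (597,172)). The robot is clear of everything.

```bash
python3 -c "
from workcell import *
print(hand_in())"
```

```text
the job is handed in; nothing more can be done
None
```

The job is handed in at about 16 s on the clock: the slate was walked round with alternating corner pushes (its middle strayed about 3.2 cm at most in the looks between pushes), nudged about 15 mm along the bench, and pushed flat against the fence, with the tape within about 3 mm of the blue mark.

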